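Tip the heat sinks out of the lidded box

TASK

Two lidded boxes hang on side pivots on this repair bench. On the wider one, swing the lid up by its bar and all the way back until it snaps over and stays; only then swing that box's side crank forward by its black grip to the stop, so that the box tips and both heat sinks drop into the steel tray below it. Leave the box tipped with its lid back, and do not open or tip the narrow box.

Things in the scene. Friction and masses are not known exactly. Their poses are not given: they have to be found in the camera images.
- wide_axis (a point): Fixed point on the wide box's stand: centre of its tipping axis, 97 mm above the table. Axes: x = level pouring direction, from lid hinge to lip; y = along the axis, towards the crank; z up. Grey box 84 mm wide along y, between two aluminium posts; in mm from here its floor is at z -20, rim at z +25, back at x -57, pouring lip at x +35. The lid's hinge line is along y through x -55, z +25.
- wide_lid (a joint): Lid of the wide box, rad: 0 shut, 2.05 fully back on its stop. An over-centre spring (detent) at about 1.25: below it the lid snaps shut, beyond it the lid snaps back to its stop by itself and stays, also while the box tips. Lifting takes 2 N at the bar. Milky clear plastic, 4 mm thick, ends 94 mm from the hinge line.
- wide_bar (a point): Middle of the wide lid's bar: round, aluminium, 10 mm thick, 80 mm long along y, on two end posts 72 mm apart, 34 mm above the lid. It lies 84 mm along the lid from the hinge line and 38 mm out; lid shut: x +29, z +63 mm from wide_axis. It follows the lid on a 92 mm arc about the hinge and can turn between finger pads.
- wide_tip (a joint): Tipping of the wide box, rad: 0 untipped, 1.9 tipped fully forward on its stop. Stiff pivots (0.2 N m, 3 N at the grip): the box stays where it is left.
- wide_tray (a point): Centre of the inner floor of the open steel tray fixed under the wide box: inside 134 mm along x, 98 mm along y, walls 27 mm high; axes as wide_axis.
- sink0_center (a point): Centre of a finned aluminium heat sink, 22 x 22 x 14 mm, 11 to 21 g, lying in the wide box.
- sink1_center (a point): Centre of the second heat sink, the same.
- narrow_lid (a joint): Lid of the narrow box (52 mm wide, otherwise alike), rad, 0 shut: not to be opened.
- narrow_tip (a joint): Tipping of the narrow box, rad, 0 untipped: not to be tipped.
- wide_grip (a point): Middle of the black grip of the wide box's side crank: a round peg 12 mm thick along y, free for 54 mm (y +80 to +134 mm from wide_axis; this point at y +106), on a steel arm 85 mm from the tipping axis. Untipped: x -55, z +65 mm from wide_axis; it swings with the box, up and over on an 85 mm arc about the axis, to x +79, z +31 mm. It can turn between finger pads.

How it is judged:
By the outcome, as a careful person would: the job done as asked, in the order asked, and still so for the second after the job is handed in, with the robot touching nothing.
It also fails if it takes over 54 s, if anything falls off the work surface, if the arm or the gripper's body presses on something with over 40 N, if the wrist force passes 120 N, or if a joint passes its speed limit or range.

ROBOT

A 6-joint arm with a two-finger parallel gripper is mounted at the origin on the work surface. World frame = base frame: x ahead of the robot, y to its left, z up, the work surface at z = 0. Lengths are in m, angles in rad, forces in N, time in s.
With the tool pointing down it reaches from about 0.35 to 0.925 m from the base axis. Payload 6.4 kg.
Tool frame: the origin (TCP) lies on the centre line of the jaws, within the pads' length; the fingertips stand 22 mm ahead of it and the grasp point (between the pads) lies 3 mm ahead of it; z points along the fingers, y is the direction in which the jaws open and shut (so a half turn about z gives the same grasp; the last joint's range is limited). The gripper opens to 94 mm and grips with 3 to 60 N. Pads are 16 mm wide; open, the fingers measure 119 mm over their backs; the gripper's body (75 mm by 177 mm) begins 78 mm behind the grasp point.
Start: joints at [1.036, 0.245, 1.558, -0, 1.339, -0.174], TCP at [0.229, 0.608, 0.227] pointing down, gripper open.
Joint ranges: [-3.13, 3.13], [-1.02, 2.26], [0.13, 2.54], [-0.95, 4.09], [0.21, 2.88], [-2.74, 2.74]. Speed limits (rad/s): [2.57, 2.57, 3.14, 3.14, 3.14, 3.14].

INTERFACE

Orientations are given as a 3x3 rotation matrix whose columns are the frame's x, y, z axes.
In Python, from plant import bot, optics gives the robot as it stands.
- The arm moves only by the shell command python3 -m pendant 'ROWS' [FORCE]. ROWS is text: rows parted by semicolons, each of 7 numbers parted by spaces: the turn, a rotation vector about the tool's x, y, z in rad, then the shift along the tool's x, y, z in mm, then the finger opening in mm, from 0 to 94. In form: rx ry rz x y z fingers; .... A call has 1 to 20 rows; each row shifts and turns the commanded pose from where the row before left it, along the tool's axes as they then stand; what a row does not reach is not made up. A row lasts 1/10 s, in which the tool goes at most 50 mm and 8.59 degrees, less where a joint would pass 70% of its speed; a pose out of reach is approached as far as the arm can. A call with a gripper value outside its range is refused whole. The fingers move at their own pace and stop on an object; FORCE is the grip in N (left out, the last holds). Time passes only in rows, so rows that do not move let the fingers close. It gives the time, the measured TCP pose, the force and the opening at its end, in the units of the state.
- bot.sense(): the state, without advancing time (a new reading comes with each control period).
- optics.grab_frame(name): name is "side" or "top" or "wrist"; returns a dict with "pixels" (400x640x3 uint8, blue, green, red), "fx", "fy", "cx", "cy" (pixels), "R" (3x3) and "t" (3): a world point X has camera coordinates R X + t. Camera axes: x right, y down, z forward; pixel columns grow to the right and rows downward; lengths in m; the calibration is good to about 2 mm. The wrist camera is an equidistant fisheye: a pixel r from the principal point sees the ray r / f radians off the axis. A picture is of the moment at which its call begins. There is no depth.
- bot.sign_off(): hands the job in, once; it reports no verdict.
The state is a dict: "time": time; "joint_positions": joint angles; "dq": joint speeds; "tau": joint torques, N m; "position": TCP position; "orientation": TCP orientation; "wrist_force": force on the tool from outside, world axes, zero at the start; "wrist_torque": the same for the moment, N m; "opening": opening from 0.0 (shut) to 1.0 (fully open).
Only numpy, scipy, OpenCV 4.12 (cv2) and the standard library are available. Lean on these libraries where they do the work, as an engineer would, in place of code of your own. Each camera call takes 0.05 s, during which the arm holds its last target.

## Working session

There is one attempt and no reset: what is moved stays moved. The work goes in short steps, Python scripts to look and compute and a shell command to move; the robot and the scene stay as the last step left them, time stands still between calls to the robot, and variables do not carry over. Pictures are saved under pics/ and viewed, and the job is handed in when it is done.

```bash
ls; mkdir -p pics; python3 - <<'E'
from plant import bot, optics
import cv2,numpy as np
s=bot.sense(); print(s['time'],s['position'],s['orientation'],s['opening'])
for n in ['side','top','wrist']:
    f=optics.grab_frame(n); cv2.imwrite(f'pics/{n}0.png',f['pixels'])
    print(n,f['fx'],f['fy'],f['cx'],f['cy'],np.round(f['R'],3).tolist(),np.round(f['t'],3).tolist())
E
```

```text
pics
0.0 [0.22916668 0.60765995 0.22634507] [[-9.35620915e-01  3.53005070e-01 -9.61077087e-04]
 [ 3.53006246e-01  9.35619456e-01 -1.68043425e-03]
 [ 3.06000609e-04 -1.91151565e-03 -9.99998126e-01]] 1.0037740319851967
side 363.241877053512 363.241877053512 320.6783384202352 196.963374221306 [[-0.902, -0.431, 0.011], [-0.344, 0.706, -0.619], [0.259, -0.562, -0.785]] [0.494, 0.243, 0.611]
top 425.3524128819477 425.3524128819477 330.94031591270044 194.69293868573425 [[0.028, -1.0, -0.006], [-0.995, -0.027, -0.099], [0.099, 0.009, -0.995]] [0.004, 0.549, 0.953]
wrist 309.70691628693146 309.70691628693146 319.2249285013124 204.0680221451441 [[0.352, 0.936, -0.002], [0.909, -0.342, 0.238], [0.222, -0.085, -0.971]] [-0.65, -0.025, 0.39]
```

View pics/side0.png

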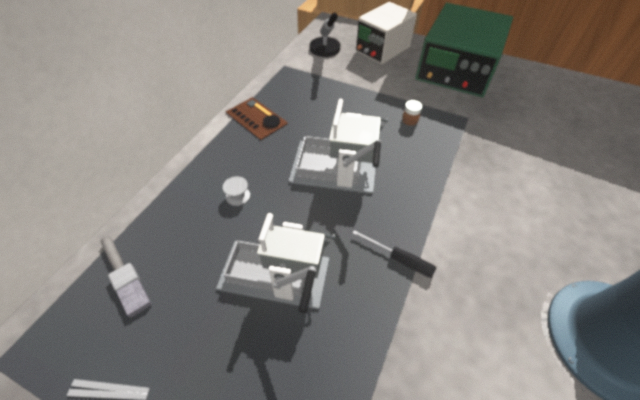

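View pics/top0.png

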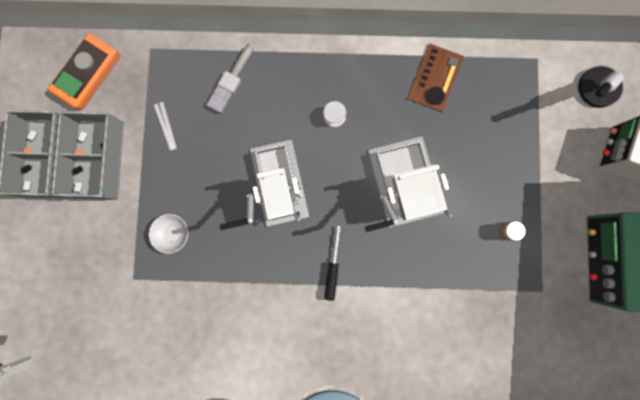

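View pics/wrist0.png

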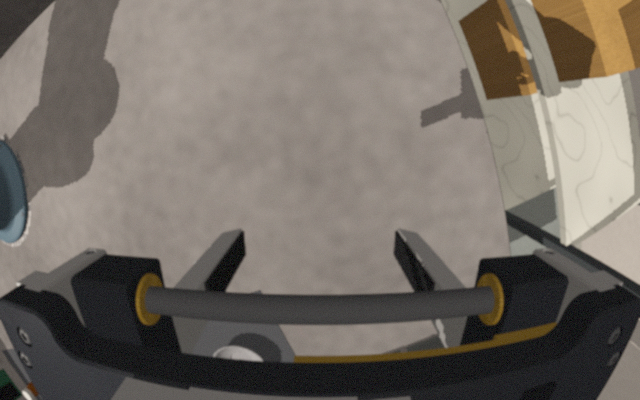

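```bash
python3 - <<'E'
import cv2
t=cv2.imread('pics/top0.png')[120:245,340:475]; cv2.imwrite('pics/topc.png',cv2.resize(t,None,fx=4.4,fy=4.4,interpolation=cv2.INTER_CUBIC)) 
t=cv2.imread('pics/side0.png')[85:210,275:405]; cv2.imwrite('pics/sidec.png',cv2.resize(t,None,fx=4.4,fy=4.4,interpolation=cv2.INTER_CUBIC)) 
E
```

```text
(no output)
```

View pics/topc.png

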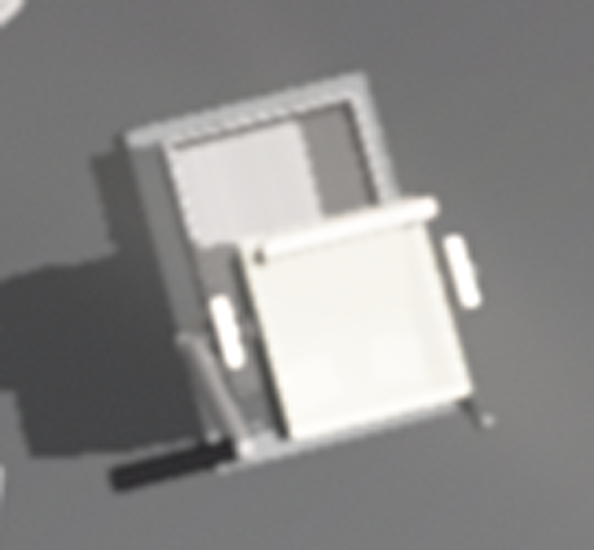

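View pics/sidec.png

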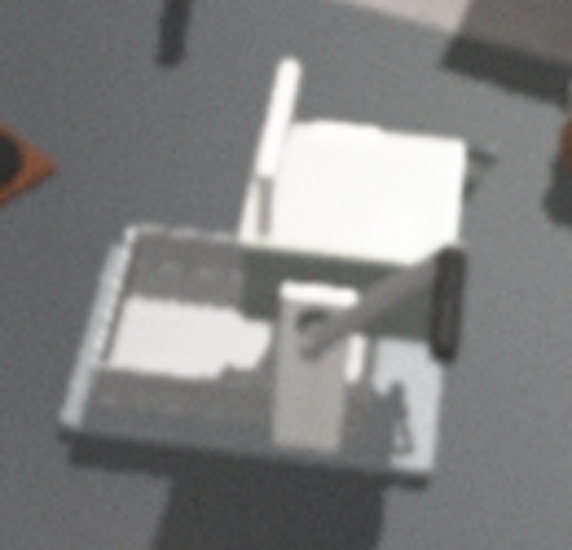

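```bash
cat > h.py <<'E'
import numpy as np
from plant import bot, optics
def proj(f,X):
    c=np.asarray(f['R'])@np.asarray(X)+np.asarray(f['t']); return np.array([f['fx']*c[0]/c[2]+f['cx'],f['fy']*c[1]/c[2]+f['cy']])
def T(p,q):  # p=(x,y,yaw), q in mm local of axis
    c,s=np.cos(p[2]),np.sin(p[2]); q=np.array(q)/1000
    return np.array([p[0]+c*q[0]-s*q[1],p[1]+s*q[0]+c*q[1],.097+q[2]])
E
python3 - <<'E'
from h import *
from scipy.optimize import least_squares
ft=optics.grab_frame('top');fs=optics.grab_frame('side')
top=[((29,40,63),(250,249)),((29,-40,63),(434,208)),((-55,134,65),(113,478)),((-55,80,65),(235,452))]
side=[((29,-40,63),(289,65)),((29,40,63),(265,180)),((-55,134,65),(444,356)),((-55,80,65),(453,254))]
obs=[(ft,q,np.array(u)/4.4+[340,120]) for q,u in top]+[(fs,q,np.array(u)/4.4+[275,85]) for q,u in side]
for sel in (obs,obs[:4],obs[4:]):
    r=least_squares(lambda p:np.concatenate([proj(f,T(p,q))-u for f,q,u in sel]),[.5,-.15,.2])
    print(r.x,np.round(r.fun.reshape(-1,2),1).tolist())
    if sel is obs: p=r.x
print('bar',T(p,(29,0,63)),'grip',T(p,(-55,106,65)),'hinge',T(p,(-55,0,25)),'axis',T(p,(0,0,0)))
print('gripend',T(p,(79,106,31)))
E
```

```text
[ 0.55874295 -0.16466015  0.29091041] [[2.9, 0.2], [-0.5, -0.8], [-0.0, 1.1], [-1.3, -0.1], [-0.5, 0.5], [-0.1, -0.2], [0.0, -0.5], [-0.2, 1.4]]
[ 0.55902992 -0.16410148  0.29294604] [[2.6, 0.1], [-0.8, -1.0], [-0.2, 1.1], [-1.6, -0.2]]
[ 0.55855515 -0.16562495  0.2880739 ] [[-0.2, 0.3], [0.2, -0.5], [0.1, -0.8], [-0.1, 1.2]]
bar [ 0.58652447 -0.15634224  0.16      ] grip [ 0.47565048 -0.07888928  0.162     ] hinge [ 0.50605388 -0.18043549  0.122     ] axis [ 0.55874295 -0.16466015  0.097     ]
gripend [ 0.60402023 -0.0404548   0.128     ]
```

```bash
R="0 0 0 -30.2 -29.4 -2.3 50"; python3 -m pendant '0 0 0 -30.2 -29.4 -5 50;0 0 0 -30.2 -29.4 -5 50;0 0 0 -30.2 -29.4 -5 50;0 0 0 -30.2 -29.4 -5 50;0 0 0 -30.2 -29.4 -5 50;0 0 0 -30.2 -29.4 -5 50;0 0 0 -30.2 -29.4 -5 50;0 0 0 -30.2 -29.4 -5 50;0 0 0 -30.2 -29.4 -5 50;0 0 0 -30.2 -29.4 0 50;0 0 0 -30.2 -29.4 0 50;0 0 0 -30.2 -29.4 0 50;0 0 0 -30.2 -29.4 0 50;0 0 0 -30.2 -29.4 0 50;0 0 0 -30.2 -29.4 0 50;0 0 0 -30.2 -29.4 0 50;0 0 0 -30.2 -29.4 0 50;0 0 0 -30.2 -29.4 0 50;0 0 0 -30.2 -29.4 0 50;0 0 0 -30.2 -29.4 0 50' 20
python3 -m pendant '0 0 0.131 0 0 0 50;0 0 0.131 0 0 0 50;0 0 0.131 0 0 0 50;0 0 0.131 0 0 0 50;0 0 0.131 0 0 0 50;0 0 0.131 0 0 0 50;0 0 0.131 0 0 0 50;0 0 0 0 0 0 50'
cat > where.py <<'E'
from h import *
import sys
p=(0.55874,-0.16466,0.29091)
s=bot.sense(); R=np.array(s['orientation']); P=np.array(s['position'])
print('t',s['time'],'pos',P.round(4),'open',s['opening']*94,'F',np.round(s['wrist_force'],1))
print('R',R.round(3).tolist(),'q',np.round(s['joint_positions'],2))
tgt=T(p,[float(v) for v in sys.argv[1:4]])
G=P+.003*R[:,2]
print('grasp pt local mm', (np.array([[np.cos(p[2]),np.sin(p[2]),0],[-np.sin(p[2]),np.cos(p[2]),0],[0,0,1]])@(G-[p[0],p[1],.097])*1000).round(1))
print('shift tool mm',(R.T@(tgt-G)*1000).round(1), 'yaw err', np.arctan2(R[1,1],R[0,1])-p[2])
E
python3 where.py 29 0 63
```

```text
time: 2.25
position: [0.5874, -0.1569, 0.2723]
orientation: [[-0.935, 0.353, -0.0], [0.353, 0.935, 0.0], [0.0, 0.0, -1.0]]
wrist_force: [0.5, 0.4, 0.0]
opening: 0.53
time: 3.05
position: [0.5869, -0.1551, 0.2723]
orientation: [[-0.289, 0.957, -0.0], [0.957, 0.289, 0.0], [0.0, -0.0, -1.0]]
wrist_force: [0.1, 0.2, 0.5]
opening: 0.531
t 3.05 pos [ 0.5869 -0.1551  0.2723] open 49.934961335132016 F [0.1 0.2 0.5]
R [[-0.289, 0.957, -0.0], [0.957, 0.289, 0.0], [0.0, -0.0, -1.0]] q [-0.44  0.11  1.63  0.    1.4  -0.74]
grasp pt local mm [ 29.7   1.  172.3]
shift tool mm [ -1.1  -0.7 109.3] yaw err 0.0023776092919615133
```

```bash
python3 -m pendant '0 0 0 -1 -0.7 20 50;0 0 0 0 0 20 50;0 0 0 0 0 20 50;0 0 0 0 0 0 50'
python3 - <<'E'
from h import *; import cv2
for n in('wrist','side'):
    cv2.imwrite(f'pics/{n}1.png',optics.grab_frame(n)['pixels'])
a=cv2.imread('pics/side1.png')[40:220,230:430];cv2.imwrite('pics/side1c.png',cv2.resize(a,None,fx=3,fy=3))
E
```

```text
time: 3.45
position: [0.5848, -0.1555, 0.2091]
orientation: [[-0.291, 0.957, -0.006], [0.957, 0.291, 0.003], [0.004, -0.005, -1.0]]
wrist_force: [-0.7, -0.0, 0.0]
opening: 0.536
```

View pics/wrist1.png

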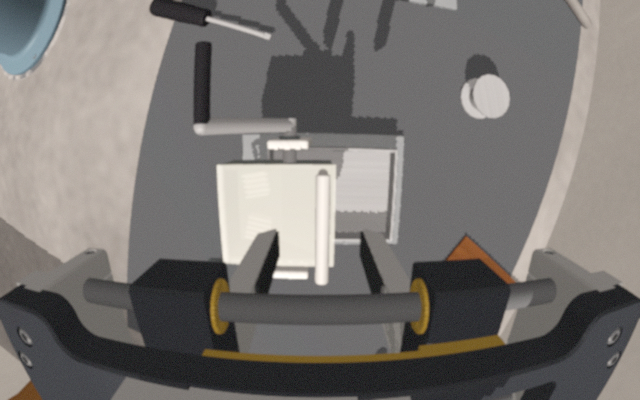

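View pics/side1c.png

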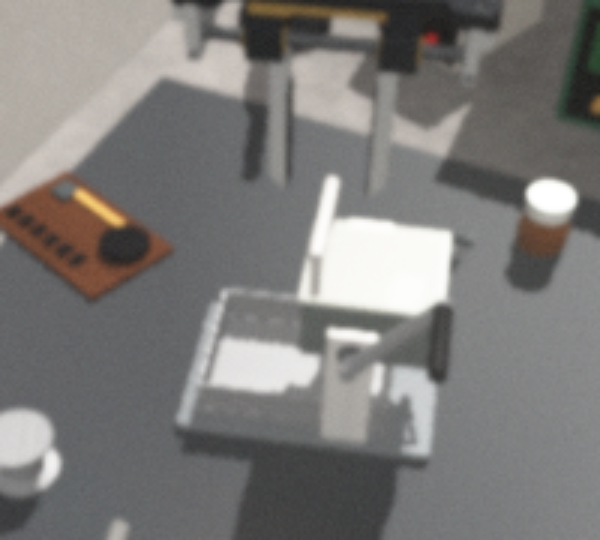

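```bash
python3 where.py 29 0 63; python3 -m pendant '0 0 0 0 0 15 50;0 0 0 0 0 15 50;0 0 0 0 0 15 50;0 0 0 0 0 0 50;0 0 0 0 0 0 50'; python3 where.py 29 0 63
```

```text
t 3.55 pos [ 0.5866 -0.1564  0.2126] open 49.7979834659866 F [-0.2 -0.4 -0.1]
R [[-0.29, 0.957, -0.0], [0.957, 0.29, 0.0], [0.0, -0.0, -1.0]] q [-0.45  0.16  1.68 -0.    1.3  -0.74]
grasp pt local mm [ 2.910e+01 -1.000e-01  1.126e+02]
shift tool mm [ 0.  -0.1 49.6] yaw err 0.0036468389822033598
time: 4.05
position: [0.5863, -0.1562, 0.1667]
orientation: [[-0.289, 0.957, -0.001], [0.957, 0.289, 0.001], [0.001, -0.001, -1.0]]
wrist_force: [0.5, -0.4, 0.3]
opening: 0.529
t 4.05 pos [ 0.5863 -0.1562  0.1667] open 49.7627085782253 F [ 0.5 -0.4  0.3]
R [[-0.289, 0.957, -0.001], [0.957, 0.289, 0.001], [0.001, -0.001, -1.0]] q [-0.45  0.21  1.72 -0.    1.22 -0.74]
grasp pt local mm [28.8  0.2 66.7]
shift tool mm [-0.2  0.2  3.7] yaw err 0.002191018346368756
```

```bash
python3 -m pendant '0 0 0 0 0 4 50;0 0 0 0 0 0 30;0 0 0 0 0 0 5;0 0 0 0 0 0 5;0 0 0 0 0 0 5;0 0 0 0 0 0 5;0 0 0 0 0 0 5;0 0 0 0 0 0 5' 25; python3 where.py 29 0 63
python3 - <<'E'
import numpy as np
# tool y = local +x, tool z = down. path steps for lid 0->1.9
a0=np.arctan2(38,84); th=np.linspace(0,2.0,21)
P=92.2*np.c_[np.cos(a0+th),np.sin(a0+th)]
D=np.diff(P,axis=0)
for t,d in zip(th[1:],D): print(round(t,2),'y %.1f z %.1f'%(d[0],-d[1]))
E
```

```text
time: 4.85
position: [0.5869, -0.1563, 0.1636]
orientation: [[-0.289, 0.957, 0.001], [0.957, 0.289, 0.0], [-0.0, 0.001, -1.0]]
wrist_force: [1.3, -0.4, -0.3]
opening: 0.096
t 4.85 pos [ 0.5869 -0.1563  0.1636] open 9.033680173785342 F [ 1.3 -0.4 -0.3]
R [[-0.289, 0.957, 0.001], [0.957, 0.289, 0.0], [-0.0, 0.001, -1.0]] q [-0.45  0.21  1.72  0.    1.21 -0.74]
grasp pt local mm [29.3 -0.1 63.6]
shift tool mm [ 0.1 -0.3  0.6] yaw err 0.0019209212666773667
0.1 y -4.2 z -8.2
0.2 y -5.0 z -7.7
0.3 y -5.8 z -7.2
0.4 y -6.4 z -6.6
0.5 y -7.1 z -5.9
0.6 y -7.6 z -5.2
0.7 y -8.1 z -4.4
0.8 y -8.5 z -3.6
0.9 y -8.8 z -2.7
1.0 y -9.0 z -1.8
1.1 y -9.2 z -0.9
1.2 y -9.2 z 0.0
1.3 y -9.2 z 1.0
1.4 y -9.0 z 1.9
1.5 y -8.8 z 2.8
1.6 y -8.5 z 3.6
1.7 y -8.1 z 4.5
1.8 y -7.6 z 5.2
1.9 y -7.0 z 6.0
2.0 y -6.4 z 6.6
```

```bash
python3 -m pendant '0 0 0 0 -4.2 -8.2 5;0 0 0 0 -5 -7.7 5;0 0 0 0 -5.8 -7.2 5;0 0 0 0 -6.4 -6.6 5;0 0 0 0 -7.1 -5.9 5;0 0 0 0 -7.6 -5.2 5;0 0 0 0 0 0 5;0 0 0 0 0 0 5'; python3 - <<'E'
from h import *; import cv2
a=optics.grab_frame('side')['pixels'][40:220,230:430];cv2.imwrite('pics/side2c.png',cv2.resize(a,None,fx=3,fy=3))
E
```

```text
time: 5.65
position: [0.553, -0.1663, 0.2064]
orientation: [[-0.289, 0.957, 0.004], [0.957, 0.289, 0.001], [-0.001, 0.004, -1.0]]
wrist_force: [4.1, 3.9, 5.1]
opening: 0.098
```

View pics/side2c.png

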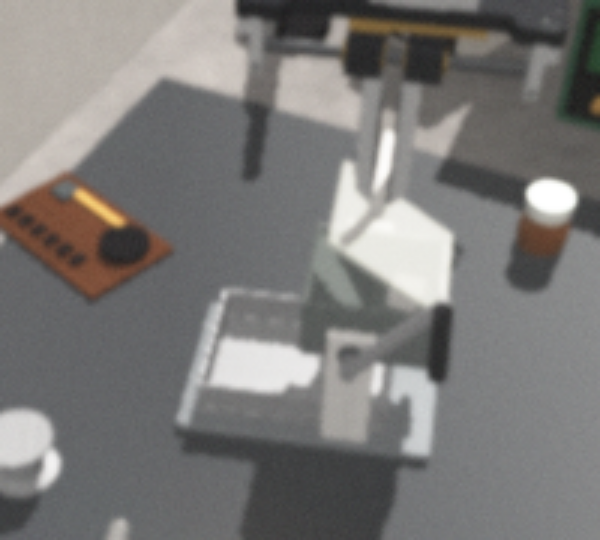

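```bash
python3 -m pendant '0 0 0 0 -8.1 -4.4 5;0 0 0 0 -8.5 -3.6 5;0 0 0 0 -8.8 -2.7 5;0 0 0 0 -9 -1.8 5;0 0 0 0 -9.2 -0.9 5;0 0 0 0 -9.2 0 5;0 0 0 0 -9.2 1 5;0 0 0 0 -9 1.9 5;0 0 0 0 -8.8 2.8 5;0 0 0 0 -8.5 3.6 5;0 0 0 0 -8.1 4.5 5;0 0 0 0 -7.6 5.2 5;0 0 0 0 -7 6 5;0 0 0 0 -6 6 5;0 0 0 0 0 0 5;0 0 0 0 0 0 5'; python3 where.py -127 0 83; python3 - <<'E'
from h import *; import cv2
a=optics.grab_frame('side')['pixels'][40:220,230:430];cv2.imwrite('pics/side3c.png',cv2.resize(a,None,fx=3,fy=3))
E
```

```text
time: 7.3
position: [0.4394, -0.2003, 0.186]
orientation: [[-0.289, 0.957, -0.002], [0.957, 0.289, 0.001], [0.002, -0.001, -1.0]]
wrist_force: [-1.1, 4.1, -2.1]
opening: 0.096
t 7.3 pos [ 0.4394 -0.2003  0.186 ] open 9.002289548740967 F [-1.1  4.1 -2.1]
R [[-0.289, 0.957, -0.002], [0.957, 0.289, 0.001], [0.002, -0.001, -1.0]] q [-0.66 -0.11  2.01 -0.    1.24 -0.96]
grasp pt local mm [-1.245e+02  1.000e-01  8.600e+01]
shift tool mm [-0.1 -2.5  3. ] yaw err 0.001818312909238673
```

View pics/side3c.png

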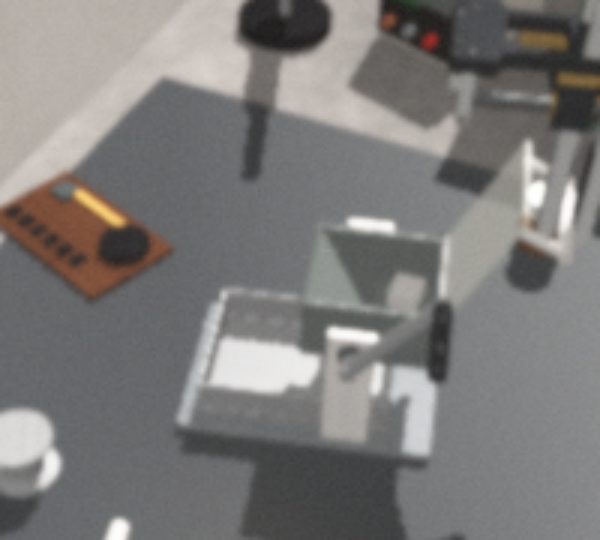

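```bash
python3 -m pendant '0 0 0 0 0 0 20;0 0 0 0 0 0 20;0 0 0 0 0 0 20;0 0 0 0 0 0 20;0 0 0 0 0 -8 20;0 0 0 0 0 -15 20;0 0 0 0 0 -20 20;0 0 0 0 0 -20 20;0 0 0 0 0 -20 20;0 0 0 0 0 -20 20;0 0 0 0 0 0 40'; python3 where.py -55 111 65; python3 - <<'E'
from h import *; import cv2
a=optics.grab_frame('side')['pixels'][40:220,230:430];cv2.imwrite('pics/side4c.png',cv2.resize(a,None,fx=3,fy=3))
E
```

```text
time: 8.45
position: [0.4414, -0.2016, 0.2935]
orientation: [[-0.289, 0.957, 0.006], [0.957, 0.289, -0.004], [-0.006, 0.004, -1.0]]
wrist_force: [0.1, 0.3, 0.2]
opening: 0.267
t 8.45 pos [ 0.4414 -0.2016  0.2935] open 25.078321433522657 F [0.1 0.3 0.2]
R [[-0.289, 0.957, 0.006], [0.957, 0.289, -0.004], [-0.006, 0.004, -1.0]] q [-0.66 -0.21  1.9  -0.    1.45 -0.96]
grasp pt local mm [-123.    -1.7  193.5]
shift tool mm [113.3  67.7 128.1] yaw err 0.0022184279623556624
```

View pics/side4c.png

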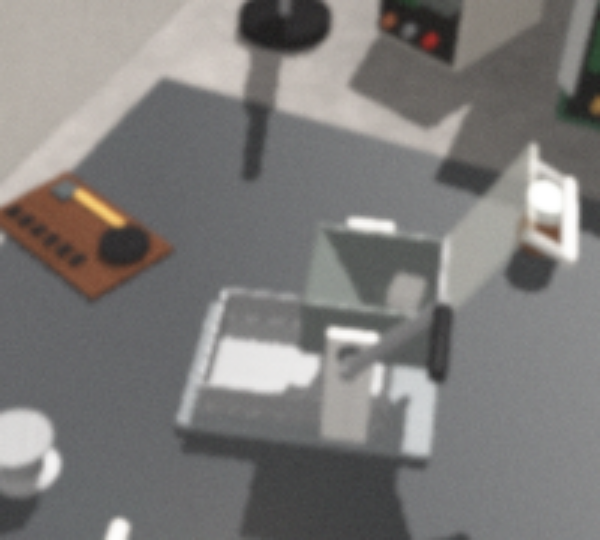

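```bash
python3 -m pendant '0 0 0 30 17 0 50;0 0 0 30 17 0 50;0 0 0 30 17 0 50;0 0 0 23 17 0 50;0 0 0 0 0 25 50;0 0 0 0 0 25 50;0 0 0 0 0 25 50;0 0 0 0 0 0 50;0 0 0 0 0 0 50'; python3 where.py -55 111 65; python3 - <<'E'
from h import *; import cv2
cv2.imwrite('pics/wrist5.png',optics.grab_frame('wrist')['pixels'])
a=optics.grab_frame('side')['pixels'][40:220,230:430];cv2.imwrite('pics/side5c.png',cv2.resize(a,None,fx=3,fy=3))
E
```

```text
time: 9.4
position: [0.4721, -0.0726, 0.2141]
orientation: [[-0.289, 0.957, -0.002], [0.957, 0.289, 0.001], [0.001, -0.001, -1.0]]
wrist_force: [0.2, 0.7, 0.8]
opening: 0.532
t 9.4 pos [ 0.4721 -0.0726  0.2141] open 50.0484331454324 F [0.2 0.7 0.8]
R [[-0.289, 0.957, -0.002], [0.957, 0.289, 0.001], [0.001, -0.001, -1.0]] q [-0.39 -0.16  2.   -0.    1.3  -0.68]
grasp pt local mm [-56.6 113.  114.1]
shift tool mm [-2.1  1.7 49.1] yaw err 0.0020843803538737604
```

View pics/side5c.png

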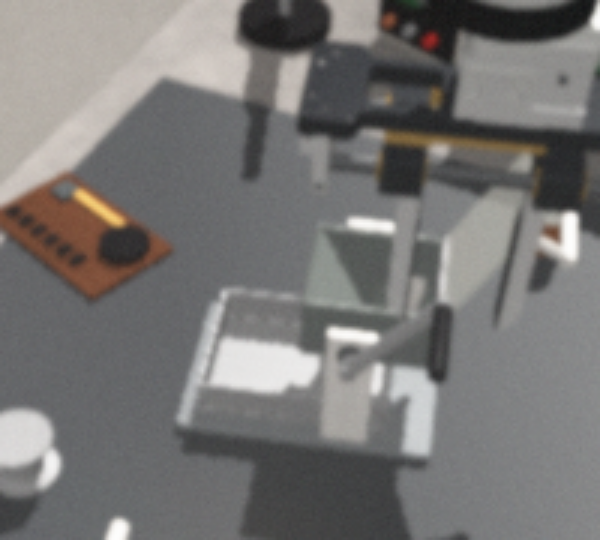

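View pics/wrist5.png

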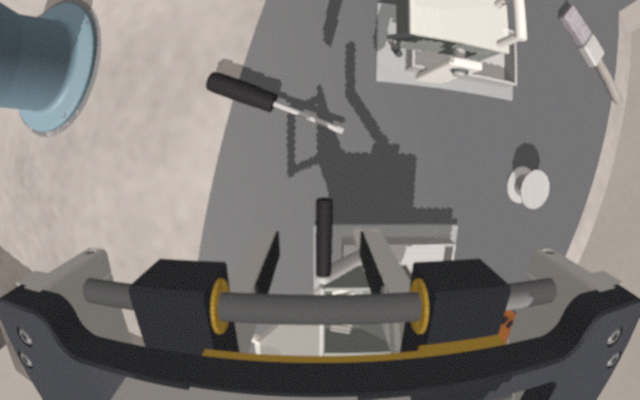

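```bash
python3 -m pendant '0 0 0 -2 1.5 17 50;0 0 0 0 0 17 50;0 0 0 0 0 15 50;0 0 0 0 0 0 50;0 0 0 0 0 0 50;0 0 0 0 0 0 8;0 0 0 0 0 0 8;0 0 0 0 0 0 8;0 0 0 0 0 0 8;0 0 0 0 0 0 8;0 0 0 0 0 0 8' 30; python3 where.py -55 111 65; python3 - <<'E'
import numpy as np
a0=np.arctan2(65,-55); th=np.linspace(0,1.92,25)
P=85.1*np.c_[np.cos(a0-th),np.sin(a0-th)]
for t,d in zip(th[1:],np.diff(P,axis=0)): print('%.2f y %.1f z %.1f'%(t,d[0],-d[1]))
E
```

```text
time: 10.6
position: [0.4755, -0.074, 0.1659]
orientation: [[-0.288, 0.958, 0.003], [0.958, 0.288, 0.001], [-0.0, 0.003, -1.0]]
wrist_force: [5.2, 1.5, -3.3]
opening: 0.119
t 10.6 pos [ 0.4755 -0.074   0.1659] open 11.186826693374556 F [ 5.2  1.5 -3.3]
R [[-0.288, 0.958, 0.003], [0.958, 0.288, 0.001], [-0.0, 0.003, -1.0]] q [-0.39 -0.09  2.03  0.    1.2  -0.68]
grasp pt local mm [-53.7 110.7  65.9]
shift tool mm [ 0.3 -1.3  0.9] yaw err 0.0015724944169094313
0.08 y 5.4 z -4.2
0.16 y 5.7 z -3.7
0.24 y 6.0 z -3.3
0.32 y 6.2 z -2.8
0.40 y 6.4 z -2.3
0.48 y 6.6 z -1.8
0.56 y 6.7 z -1.2
0.64 y 6.8 z -0.7
0.72 y 6.8 z -0.2
0.80 y 6.8 z 0.4
0.88 y 6.7 z 0.9
0.96 y 6.6 z 1.5
1.04 y 6.5 z 2.0
1.12 y 6.3 z 2.5
1.20 y 6.1 z 3.0
1.28 y 5.8 z 3.5
1.36 y 5.5 z 3.9
1.44 y 5.2 z 4.4
1.52 y 4.8 z 4.8
1.60 y 4.5 z 5.1
1.68 y 4.0 z 5.5
1.76 y 3.6 z 5.8
1.84 y 3.1 z 6.1
1.92 y 2.6 z 6.3
```

```bash
python3 -m pendant '0 0 0 0 5.4 -4.2 8;0 0 0 0 5.7 -3.7 8;0 0 0 0 6 -3.3 8;0 0 0 0 6.2 -2.8 8;0 0 0 0 6.4 -2.3 8;0 0 0 0 6.6 -1.8 8;0 0 0 0 6.7 -1.2 8;0 0 0 0 0 0 8;0 0 0 0 0 0 8'; python3 - <<'E'
from h import *; import cv2
a=optics.grab_frame('side')['pixels'][40:220,230:430];cv2.imwrite('pics/side6c.png',cv2.resize(a,None,fx=3,fy=3))
E
```

```text
time: 11.5
position: [0.5161, -0.0622, 0.1871]
orientation: [[-0.289, 0.957, -0.001], [0.957, 0.289, -0.001], [-0.001, -0.001, -1.0]]
wrist_force: [-3.6, -1.0, 7.3]
opening: 0.12
```

View pics/side6c.png

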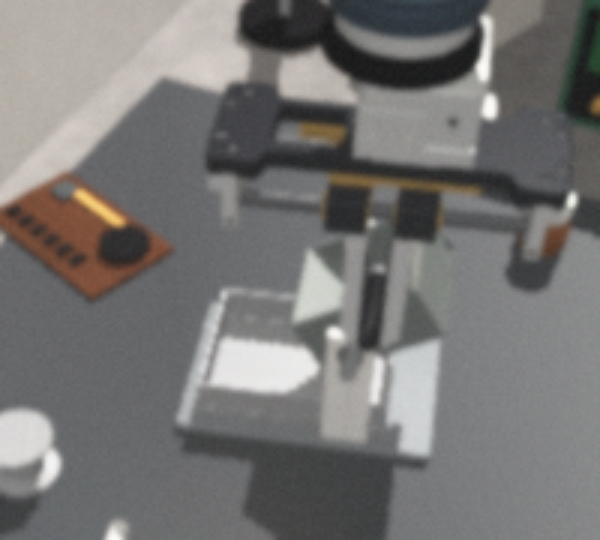

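```bash
python3 -m pendant '0 0 0 0 6.8 0 8;0 0 0 0 6.8 0.5 8;0 0 0 0 6.8 0.6 8;0 0 0 0 6.7 0.9 8;0 0 0 0 6.6 1.5 8;0 0 0 0 6.5 2 8;0 0 0 0 6.3 2.5 8;0 0 0 0 6.1 3 8;0 0 0 0 5.8 3.5 8;0 0 0 0 5.5 3.9 8;0 0 0 0 5.2 4.4 8;0 0 0 0 4.8 4.8 8;0 0 0 0 0 0 8'; python3 where.py 79 111 31;  python3 - <<'E'
from h import *; import cv2
a=optics.grab_frame('side')['pixels'][40:220,230:430];cv2.imwrite('pics/side7c.png',cv2.resize(a,None,fx=3,fy=3))
E
```

```text
time: 12.85
position: [0.5876, -0.0412, 0.1575]
orientation: [[-0.289, 0.957, 0.002], [0.957, 0.289, -0.002], [-0.002, 0.001, -1.0]]
wrist_force: [2.0, -5.4, -0.3]
opening: 0.116
t 12.85 pos [ 0.5876 -0.0412  0.1575] open 10.944393301182993 F [ 2.  -5.4 -0.3]
R [[-0.289, 0.957, 0.002], [0.957, 0.289, -0.002], [-0.002, 0.001, -1.0]] q [-0.26  0.18  1.77 -0.    1.19 -0.55]
grasp pt local mm [ 63.1 110.   57.5]
shift tool mm [ 1.  15.9 26.5] yaw err 0.0020972589141423637
```

View pics/side7c.png

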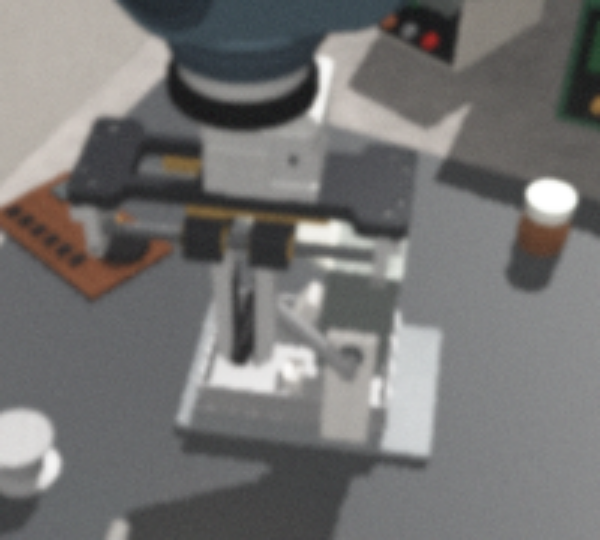

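```bash
python3 -m pendant '0 0 0 0 4.3 5 8;0 0 0 0 3.9 5.4 8;0 0 0 0 3.4 5.7 8;0 0 0 0 2.9 6 8;0 0 0 0 2.3 6.2 8;0 0 0 0 0.5 2 8;0 0 0 0 0 0 8;0 0 0 0 0 0 8'; python3 where.py 79 111 31
```

```text
time: 13.7
position: [0.6042, -0.0363, 0.128]
orientation: [[-0.289, 0.957, 0.003], [0.957, 0.289, -0.002], [-0.002, 0.002, -1.0]]
wrist_force: [1.3, -3.7, 3.1]
opening: 0.116
t 13.7 pos [ 0.6042 -0.0363  0.128 ] open 10.909811387129862 F [ 1.3 -3.7  3.1]
R [[-0.289, 0.957, 0.003], [0.957, 0.289, -0.002], [-0.002, 0.002, -1.0]] q [-0.25  0.25  1.75 -0.    1.14 -0.54]
grasp pt local mm [ 80.4 109.9  28. ]
shift tool mm [ 1.1 -1.4 -3. ] yaw err 0.001968413327286922
```

```bash
python3 -m pendant '0 0 0 0 0.5 3 8;0 0 0 0 0 0 8;0 0 0 0 0 0 8';  python3 -m pendant '0 0 0 0 0.5 3 8;0 0 0 0 0 0 8;0 0 0 0 0 0 8'; python3 where.py 79 111 31
```

```text
time: 14.0
position: [0.6044, -0.0363, 0.1276]
orientation: [[-0.289, 0.957, 0.001], [0.957, 0.289, -0.002], [-0.002, 0.0, -1.0]]
wrist_force: [-8.4, -4.8, 17.7]
opening: 0.119
time: 14.3
position: [0.6047, -0.0364, 0.127]
orientation: [[-0.29, 0.957, -0.0], [0.957, 0.29, -0.003], [-0.002, -0.001, -1.0]]
wrist_force: [-16.7, -3.7, 29.7]
opening: 0.118
t 14.3 pos [ 0.6047 -0.0364  0.127 ] open 11.087707364883125 F [-16.7  -3.7  29.7]
R [[-0.29, 0.957, -0.0], [0.957, 0.29, -0.003], [-0.002, -0.001, -1.0]] q [-0.25  0.25  1.74 -0.    1.15 -0.54]
grasp pt local mm [ 80.8 109.7  27. ]
shift tool mm [ 1.3 -1.8 -4. ] yaw err 0.0028066373839734093
```

At the stop (force builds, no motion). Relax, release, retreat.

```bash
python3 -m pendant '0 0 0 0 -1 -6 8;0 0 0 0 0 0 8;0 0 0 0 0 0 30;0 0 0 0 0 0 30;0 0 0 0 0 0 30;0 0 0 0 0 0 30;0 0 0 0 0 -10 30;0 0 0 0 0 -20 30;0 0 0 0 0 -30 30;0 0 0 0 0 -30 30;0 0 0 40 0 -20 30;0 0 0 40 -20 -20 30;0 0 0 40 -30 0 30;0 0 0 40 -40 0 30;0 0 0 40 -40 0 30;0 0 0 0 -40 0 30;0 0 0 0 0 0 30;0 0 0 0 0 0 30';  python3 - <<'E'
from h import *; import cv2
a=optics.grab_frame('side')['pixels'][40:220,230:430];cv2.imwrite('pics/side8c.png',cv2.resize(a,None,fx=3,fy=3))
a=optics.grab_frame('top')['pixels'][90:260,230:480];cv2.imwrite('pics/top8c.png',cv2.resize(a,None,fx=3,fy=3))
E
```

```text
time: 16.1
position: [0.3942, 0.1008, 0.2581]
orientation: [[-0.289, 0.957, 0.003], [0.957, 0.289, 0.0], [-0.001, 0.003, -1.0]]
wrist_force: [-0.8, 0.1, 0.1]
opening: 0.319
```

View pics/side8c.png

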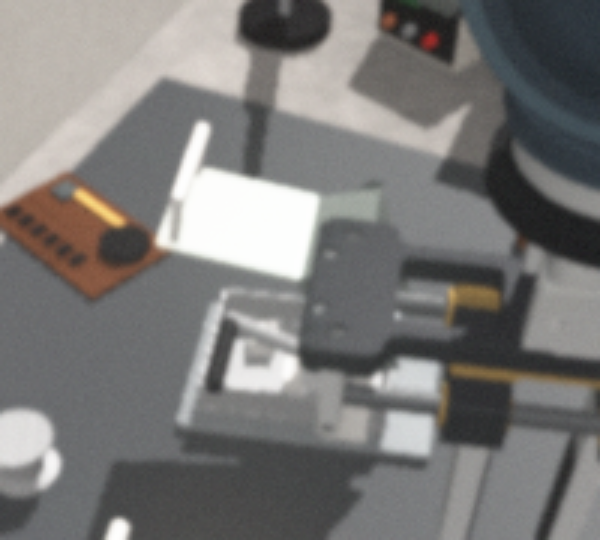

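View pics/top8c.png

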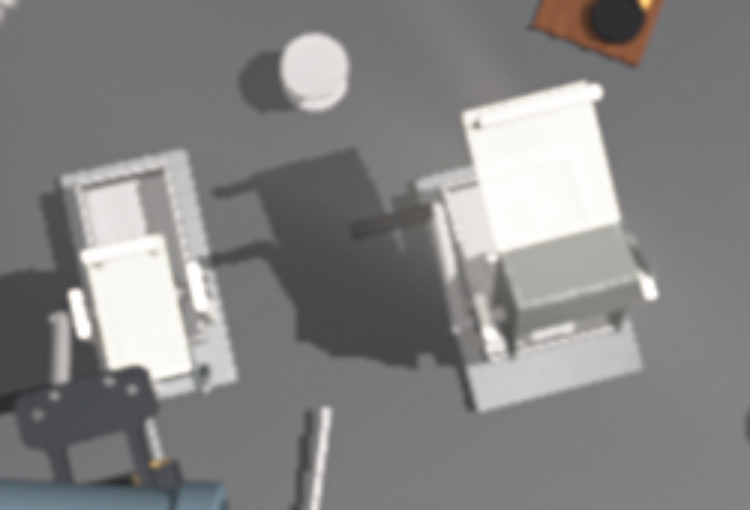

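```bash
python3 -m pendant '0 0 0 0 0 -30 30;0 0 0 0 0 -30 30;0 0 0 0 0 -30 30;0 0 0 40 0 0 30;0 0 0 40 0 0 30;0 0 0 40 0 0 30;0 0 0 40 0 0 30;0 0 0 40 0 0 30;0 0 0 40 0 0 30;0 0 0 40 0 0 30;0 0 0 0 0 0 30;0 0 0 0 0 0 30';  python3 - <<'E'
from h import *; import cv2
a=optics.grab_frame('side')['pixels'][60:210,260:400];cv2.imwrite('pics/side9c.png',cv2.resize(a,None,fx=4,fy=4,interpolation=cv2.INTER_CUBIC))
cv2.imwrite('pics/side9.png',optics.grab_frame('side')['pixels'])
E
```

```text
time: 17.4
position: [0.3137, 0.3695, 0.3466]
orientation: [[-0.29, 0.957, -0.001], [0.957, 0.29, -0.001], [-0.001, -0.001, -1.0]]
wrist_force: [-0.2, -1.0, 0.8]
opening: 0.322
```

View pics/side9c.png

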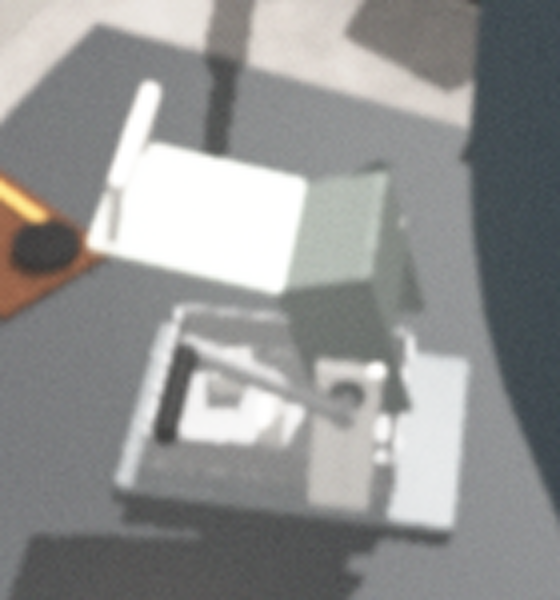

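View pics/side9.png

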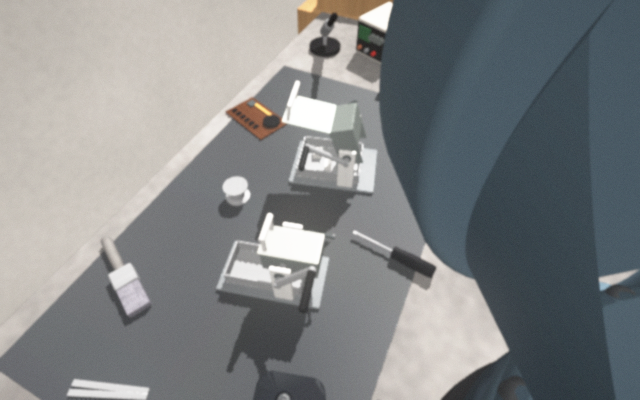

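```bash
python3 - <<'E'
from h import *; import cv2
p=(0.55874,-0.16466,0.29091)
fr=[optics.grab_frame('side') for _ in range(6)]; f=fr[0]
a=np.mean([g['pixels'].astype(float) for g in fr],0)
x0,y0=285,125;k=8
c=cv2.resize(a[y0:y0+70,x0:x0+98],None,fx=k,fy=k,interpolation=cv2.INTER_CUBIC)
c=np.clip((c-60)*1.5,0,255).astype(np.uint8)
cv2.imwrite('pics/side10.png',c)
def inv(u):
    # plane z=0.018
    ray=np.array([(u[0]-f['cx'])/f['fx'],(u[1]-f['cy'])/f['fy'],1]);R=np.array(f['R']);C=-R.T@f['t'];d=R.T@ray
    X=C+d*(.02-C[2])/d[2]; q=X[:2]-p[:2]; cs,s=np.cos(p[2]),np.sin(p[2]); return (np.array([cs*q[0]+s*q[1],-s*q[0]+cs*q[1]])*1000).round()
for u in [(228,385),(275,425)]: print(inv((u[0]/4+260,u[1]/4+60)))
E
```

```text
[ 72. -10.]
[41. 17.]
```

View pics/side10.png

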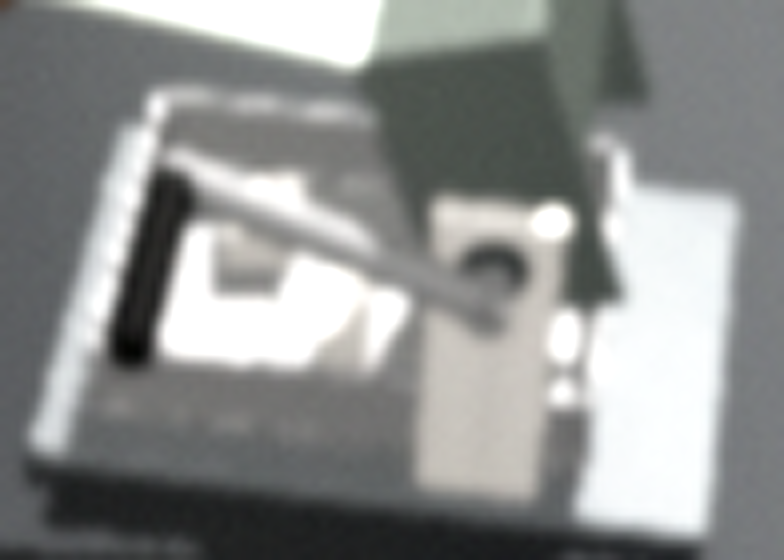

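```bash
python3 - <<'E'
from plant import bot
s=bot.sense();print(s['time'],s['wrist_force']);print(bot.sign_off())
E
```

```text
17.8 [ 0.80303712  0.18097036 -0.53039063]
the job is handed in; nothing more can be done
None
```

The wide box is tipped to its stop with its lid back, and both heat sinks appear to be in the steel tray. I handed the job in at about 17.8 s of the 54 s allowed.

- **Lid:** I gripped the bar and swung the lid past the detent to about 2 rad. Then I let go and backed off. It stayed back, and it was still back after the box was tipped.
- **Tipping:** I then swung the crank over by its black grip until the force rose to about 34 N at the wrist with no further movement, which I took as the stop. After release the box stayed tipped.
- **Heat sinks:** Two shapes that look like the sinks lie on the tray floor at about (72, -10) and (41, 17) mm from the wide axis. One shows clearly. The other is partly hidden behind the crank arm, and I only checked them with the side camera.
- **Narrow box:** It looks shut and untipped in the last top and side pictures.
- **Robot:** The gripper was well clear, with no wrist force beyond noise.

No check failed or disagreed.

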